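Slide the blade guard of a vegetable slicer past its spring catch

TASK

The vegetable slicer was left with its blade bare: make it safe. With a fingertip press the red spring catch down and, keeping it down, push the green guard past it and over the blade until the guard is fully home and the catch has sprung up again in the guard's other opening. Only press and push: pick nothing up, leave the slicer and the things around it where they stand, and finish clear of everything.

Things in the scene. Friction and masses are not known exactly. Their poses are not given: they have to be found in the camera images.
- slicer: Steel vegetable slicer, 453 x 138 mm, 2 kg, flat and loose on rubber feet on the black worktop; it drags if pushed with over 14 N. Origin: on the worktop under the middle of the red catch; +x: along the slicer from the grey handle (end at x = -211 mm) to the end bar (242 mm), the way the guard is pushed; z up. Side rails at |y| 55 to 69 mm, tops 40 mm up; the bed between them is 17 mm up.
- blade (a point): Middle of the slanting steel blade fixed across the slicer's bed, about 18 mm above the worktop; it spans slicer x = 99 to 139 mm. Bare at the start, covered when the guard is home.
- guard (a joint): How far the green guard has slid to slicer +x, in m: about 0 at the start, 0.070 against its end stop (home). Captive in the rails, 1.5 N friction, up to 3 N while riding on the catch. With the catch up it is blocked after 2 mm; once its bridge is over the catch, it keeps the catch down; from 0.062 on the bridge is past and the catch springs up in the second opening, locking it.
- stop_face (a point): On the guard: middle of the top edge of its upright pushing face (98 mm wide, looks to slicer -x, stands at x = 23 mm when the guard is at 0, top 37 mm above the worktop; its back slopes down to the plate by x = 53 mm). The guard is a plate 104 mm wide, underside 21 and top 25 mm above the worktop, front edge at x = 74 mm when at 0. Moves with the guard.
- second_opening (a point): On the guard: centre of its second opening, 25 mm above the worktop. With the guard at 0, in slicer x: first opening (round the catch) -20 to 23 mm, 48 mm wide; solid bridge -44 to -20 mm; second opening -94 to -44 mm, 36 mm wide. Moves with the guard.
- catch (a joint): How far the red catch is pressed straight down, in m: 0 up, 0.0115 fully down (its top then 18.5 mm above the worktop). The guard's bridge passes over it from 0.009 on, and holds it at 0.009. Its spring pushes back with 3.5 N at 0 and 7.5 N fully down.
- catch_top (a point): Centre of the flat top of the red catch, a bar 36 mm long (slicer x, -18 to 18 mm) and 30 mm wide, 30 mm above the worktop when up. A fingertip 10 to 35 mm thick fits in the opening round it; pressing the catch and moving to slicer +x, its side meets the guard's upright face and pushes the guard, while the catch is still under it.
- pusher: Bystander: green mushroom-shaped food holder, 92 mm across the foot, 62 mm high, standing on the worktop beside the slicer. Origin: centre of its underside.
- cup: Bystander: blue espresso cup fixed on a white saucer 116 mm across, 58 mm high, beside the slicer. Origin: centre of its underside.
- jar: Bystander: amber glass jar with steel lid, 72 mm across, 105 mm high, beside the slicer. Origin: centre of its underside.

How it is judged:
On the way, in this order (a step that is already met when the one before it is completed fails the run):
1. the catch is pressed down by the fingers, the guard not yet moved over it (value of joint catch above 0.0085 m and contact force between the fingers and slicer above 0.5 N and value of joint guard below 0.01 m), for 0.05 s.
2. the guard has slid onto the catch, which is down, pushed by the fingers (value of joint catch above 0.007 m and value of joint guard above 0.012 m and contact force between the fingers and slicer above 0.3 N), for 0.05 s.
At the end, for the whole second after the job is handed in: The guard is home (slid more than 60.5 mm), the catch is up again (pressed less than 2 mm) in the second opening, the slicer lies at rest on the worktop within 25 mm of where it was, the food holder, cup and jar within 20 mm of where they were (value of joint guard above 0.0605 m and value of joint catch below 0.002 m and linear speed of slicer below 0.01 m/s and height (world z) of slicer below 0.004 m and distance of slicer from where it was at the start of the episode below 0.025 m and distance of each of pusher, cup, jar from where it was at the start of the episode below 0.02 m); the robot touches nothing.
It fails at once if the slicer is lifted, tipped or dragged out of place (height (world z) of slicer above 0.008 m or angle between slicer's own z axis and vertical above 0.08 rad or distance of slicer from where it was at the start of the episode above 0.025 m).
It fails at once if the food holder, cup or jar is picked up, shoved or knocked over (distance of any of pusher, cup, jar from where it was at the start of the episode above 0.02 m or angle between any of pusher, cup, jar's own z axis and vertical above 0.3 rad).
It also fails if it takes over 32 s, if anything falls off the work surface, if the arm or the gripper's body presses on something with over 40 N, if the wrist force passes 120 N, or if a joint passes its speed limit or range.

ROBOT

A 6-joint arm with a two-finger parallel gripper is mounted at the origin on the work surface. World frame = base frame: x ahead of the robot, y to its left, z up, the work surface at z = 0. Lengths are in m, angles in rad, forces in N, time in s.
With the tool pointing down it reaches from about 0.375 to 0.9 m from the base axis. Payload 3.1 kg.
Tool frame: the origin (TCP) lies on the mounting face of the last link; the fingertips stand 182 mm ahead of it and the grasp point (between the pads) lies env.pinch_z ahead of it (env.pinch_z is the distance from the TCP to the grasp point, in m); z points along the fingers, y is the line along which they close (so a half turn about z gives the same grasp; the last joint's range is limited). The gripper opens to 87 mm and grips with 3 to 60 N. Pads are 19 mm wide; open, the fingers measure 117 mm over their backs; the gripper's body (75 mm by 190 mm) begins 51 mm behind the grasp point.
Start: joints at [1.129, 0.527, 1.433, -0, 1.181, -0.178], TCP at [0.163, 0.603, 0.405] pointing down, gripper open.
Joint ranges: [-3.08, 3.08], [-0.75, 2.2], [0.22, 2.44], [-1.43, 4.57], [0, 2.65], [-2.85, 2.85]. Speed limits (rad/s): [2.79, 2.79, 3.14, 3.14, 3.14, 3.14].

INTERFACE

Orientations are given as [roll, pitch, yaw] about the fixed x, y, z axes, in that order (R = Rz(yaw) Ry(pitch) Rx(roll)).
In Python, from bench import env, claw, telemetry, viewer, order gives the robot as it stands. Calls block until the motion is done:
- env.move_pose(position, orientation): joint-space move of the TCP to a pose.
- env.servo_line(position, rotation=None, velocity=0.15): straight line of the TCP; rotation=None keeps the orientation; velocity is the mean speed in m/s.
- env.set_joints(angles): joint-space move.
- claw.command_gripper(opening, squeeze=None): opening from 0.0 (shut) to 1.0 (fully open); squeeze is the grip in N (None keeps the last); returns when the fingers have stopped.
- env.wait(seconds).
- env.solve_ik(position, orientation): joint angles nearest the present ones, or None.
- telemetry.observe(): the state.
- viewer.camera(name): name is "side" or "top" or "wrist"; returns a dict with "frame" (480x640x3 uint8, blue, green, red), "range_z" (480x640 float32, m along the optical axis (not along the pixel's ray), 0 where there is no reading), "intrinsics" (3x3 intrinsics, pixels), "position" and "orientation" of the camera in the world; the wrist camera has in their place "mount" (4x4, takes a point from camera to tool coordinates, whose origin is the TCP and whose axes are the flange's). Camera axes: x right, y up, looking along -z (the intrinsics and any distortion apply to the point x, -y, -z); pixel columns grow to the right and rows downward; lengths in m; the calibration is good to about 2 mm. The wrist camera is an equidistant fisheye: a pixel r from the principal point sees the ray r / f radians off the axis. A picture is of the moment at which its call begins: read the wrist's pose just before it.
A pose or a line that the arm cannot do raises env.MotionError and nothing moves.
- order.job_done(): hands the job in, once; it reports no verdict.
The state is a dict: "t": time; "joint_positions": joint angles; "joint_velocities": joint speeds; "joint_torque": joint torques, N m; "tcp_pos": TCP position; "tcp_rot": TCP orientation; "force": force on the tool from outside, world axes, zero at the start; "torque": the same for the moment, N m; "finger_gap": opening from 0.0 (shut) to 1.0 (fully open).
Only numpy, scipy, OpenCV 4.12 (cv2) and the standard library are available. Lean on these libraries where they do the work, as an engineer would, in place of code of your own. Each camera call takes 0.05 s, during which the arm holds its last target. There are 200 camera calls.

## Working session

There is one attempt and no reset: what is moved stays moved. The work goes in short steps, each a Python script; the robot and the scene stay as the last script left them, time stands still between calls to the robot, and variables do not carry over. Pictures are saved under pics/ and viewed, on a budget of 10 in all, crops included, one or two more only if the job needs it, and the job is handed in when it is done.

```bash
mkdir -p pics; python3 - <<'E'
from bench import env, claw, telemetry, viewer, order
import cv2, numpy as np
s=telemetry.observe(); print({k:np.round(v,3) for k,v in s.items()}, env.pinch_z)
ims=[]
for n in("top","side"):
    c=viewer.camera(n); cv2.imwrite(f"pics/{n}0.png",c["frame"]); np.savez(f"pics/{n}0.npz",**c)
    print(n,c["intrinsics"],c["position"],c["orientation"],[k for k in c])
E
```

```text
{'t': np.float64(0.0), 'joint_positions': array([ 1.129,  0.528,  1.434, -0.   ,  1.181, -0.178]), 'joint_velocities': array([-0.002, -0.001, -0.001, -0.   ,  0.002,  0.001]), 'joint_torque': array([-1.0000e-03, -4.4005e+01, -1.7659e+01,  6.3000e-02,  5.8000e-02,
       -0.0000e+00]), 'tcp_pos': array([0.163, 0.603, 0.404]), 'tcp_rot': array([-3.139, -0.   ,  2.878]), 'force': array([0.987, 0.282, 0.237]), 'torque': array([ 0.03 , -0.009,  0.022]), 'finger_gap': np.float64(1.004)} 0.1635
top [[623.09528163   0.         316.7497808 ]
 [  0.         623.09528163 235.4455129 ]
 [  0.           0.           1.        ]] [ 0.45758624 -0.01559542  0.99522952] [ 0.13818559  0.01998451 -1.56587908] ['frame', 'range_z', 'intrinsics', 'position', 'orientation']
side [[511.22127949   0.         321.56039759]
 [  0.         511.22127949 244.00687053]
 [  0.           0.           1.        ]] [0.4156518  0.76805819 0.56100346] [ 1.02354102  0.02407881 -2.92214508] ['frame', 'range_z', 'intrinsics', 'position', 'orientation']
```

View pics/top0.png

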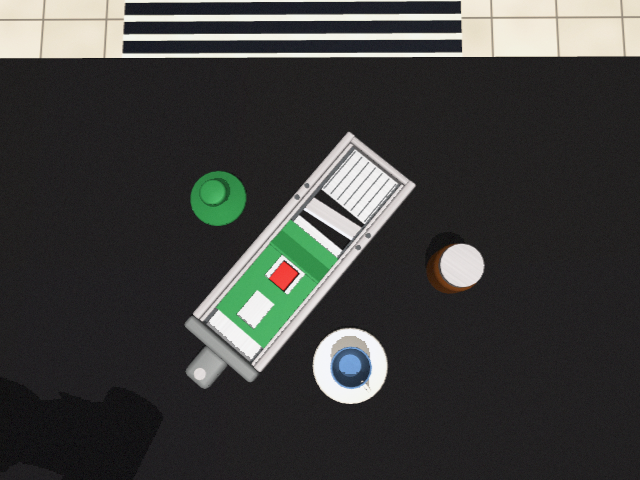

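```bash
cat > loc.py <<'E'
import numpy as np, cv2
from scipy.spatial.transform import Rotation as R
def rays(c,uv):
    uv=np.atleast_2d(uv).astype(float);K=c["intrinsics"]
    d=np.c_[(uv[:,0]-K[0,2])/K[0,0],-(uv[:,1]-K[1,2])/K[1,1],-np.ones(len(uv))]
    return d@R.from_euler("xyz",c["orientation"]).as_matrix().T
def plane(c,uv,z):
    d=rays(c,uv);p=c["position"];return p+d*((z-p[2])/d[:,2])[:,None]
def red(c):
    b,g,r=cv2.split(c["frame"].astype(int));m=((r>120)&(g<90)&(b<90)).astype(np.uint8)
    n,l,s,ce=cv2.connectedComponentsWithStats(m);i=1+np.argmax(s[1:,4]);return l==i,ce[i],s[i]
E
python3 - <<'E'
from loc import *
for n in("top","side"):
    c=dict(np.load(f"pics/{n}0.npz"))
    m,ce,s=red(c);print(n,"red",ce,s,plane(c,ce,.03))
    v,u=np.mgrid[:480,:640]; uv=np.c_[u.ravel(),v.ravel()]
    P=c["position"]+rays(c,uv)*c["range_z"].ravel()[:,None]
    cat=P[m.ravel()];print(" red depth",np.median(cat,0))
    k=(abs(P[:,2]-.040)<.004)&(np.hypot(*(P[:,:2]-np.median(cat,0)[:2]).T)<.27)&(c["range_z"].ravel()>0)
    mk=k.reshape(480,640).astype(np.uint8);nn,l,st,_=cv2.connectedComponentsWithStats(mk)
    for i in 1+np.argsort(-st[1:,4])[:4]:
        q=P[(l==i).ravel()];r=cv2.minAreaRect(q[:,:2].astype(np.float32)); w=np.linalg.svd(q[:,:2]-q[:,:2].mean(0),full_matrices=False)[2][0]
        print("  comp",len(q),np.round(r[0],4),np.round(r[1],4),r[2],"pca",np.degrees(np.arctan2(w[1],w[0])),q.mean(0))
    f=P[(abs(P[:,2])<.02)&(c["range_z"].ravel()>0)];print(" table z",np.median(f[:,2]))
E
```

```text
top red [283.33333333 275.39597315] [269 261  29  29 447] [[0.52903687 0.05592665 0.03      ]]
 red depth [0.52953977 0.05628823 0.02879151]
  comp 5620 [0.5609 0.0307] [0.1381 0.4009] 50.305545806884766 pca 140.4475527631373 [0.54240063 0.04479056 0.0391983 ]
  comp 61 [ 0.3776 -0.0503] [0.0242 0.0513] 14.201370239257812 pca 105.68415831392636 [ 0.37477311 -0.05156269  0.04026561]
  comp 42 [0.5273 0.0112] [0.0247 0.0078] 54.115455627441406 pca -125.98118781778027 [0.52649293 0.01080592 0.03708854]
  comp 40 [0.5443 0.0326] [0.0254 0.0066] 45.25909423828125 pca -133.3505189661782 [0.54387189 0.03284915 0.03718406]
 table z -0.00076846824195409
side red [354.48214286 291.11071429] [343 282  25  20 280] [[0.52770808 0.06269268 0.03      ]]
 red depth [0.52809869 0.0614327  0.02943772]
  comp 3168 [0.5598 0.0321] [0.1396 0.399 ] 50.35218048095703 pca 140.0933697602933 [0.51904535 0.07371793 0.03955522]
  comp 200 [0.387  0.1761] [0.0323 0.0441] 49.336116790771484 pca 120.63424063648588 [0.38524057 0.17711445 0.03671837]
  comp 109 [ 0.5356 -0.181 ] [0.0685 0.0302] 5.9759907722473145 pca -175.38571246534372 [ 0.53446866 -0.17496295  0.04022692]
  comp 105 [ 0.39   -0.0258] [0.0237 0.0542] 89.58694458007812 pca 178.00608889942433 [ 0.39020587 -0.02232147  0.03995464]
 table z -0.00012216390996766524
```

View pics/side0.png

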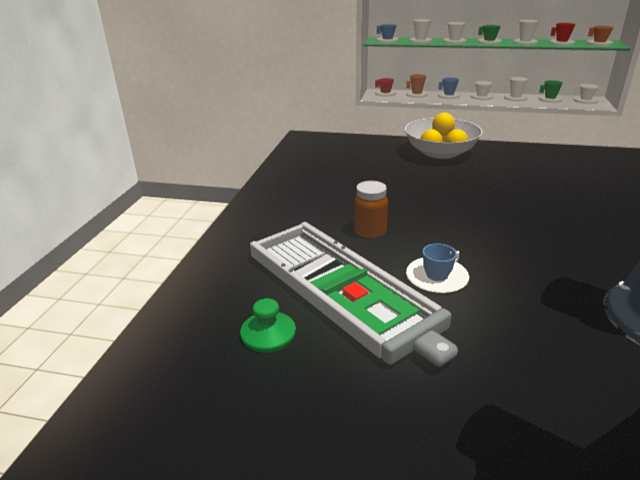

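```bash
cat >> loc.py <<'E'
O=np.array([.529,.057]);A=np.radians(-39.7);X=np.array([np.cos(A),np.sin(A)]);Y=np.array([-X[1],X[0]])
RPY=[np.pi,0,A+np.pi]
def tip(x,y,z): return [*(O+x*X+y*Y),z+.182]
E
python3 - <<'E'
from loc import *
from bench import env, claw, telemetry, viewer
claw.command_gripper(0.0)
env.move_pose(tip(0,0,.09),RPY)
s=telemetry.observe();c=viewer.camera("wrist");cv2.imwrite("pics/w1.png",c["frame"])
np.savez("pics/w1.npz",**c,tp=s["tcp_pos"],tr=s["tcp_rot"])
print(s["t"],s["tcp_pos"],np.array(tip(0,0,.09)),s["tcp_rot"],s["force"],s["finger_gap"]);print(c["mount"],c["intrinsics"])
E
```

```text
4.0083 [0.52898923 0.05778371 0.27216693] [0.529 0.057 0.272] [3.14128209e+00 2.19447504e-04 2.44993308e+00] [ 0.24983687 -0.57668117  0.94624344] 0.007397798247797241
[[-1.87599613e-03  9.67586780e-01  2.52531789e-01  7.02156430e-02]
 [ 9.99998172e-01  1.90848621e-03  1.16289021e-04  1.06215255e-03]
 [-3.69433718e-04  2.52531545e-01 -9.67588591e-01  2.17651801e-02]
 [ 0.00000000e+00  0.00000000e+00  0.00000000e+00  1.00000000e+00]] [[371.64829954   0.         316.80781931]
 [  0.         371.64829954 234.14705744]
 [  0.           0.           1.        ]]
```

View pics/w1.png

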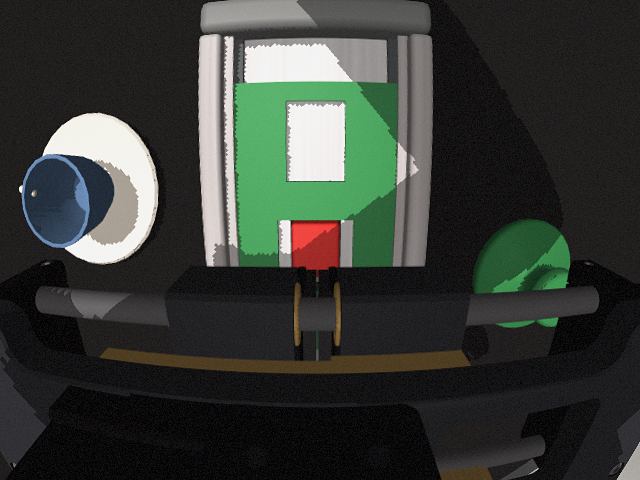

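```bash
python3 - <<'E'
from loc import *
c=np.load("pics/w1.npz");K=c["intrinsics"];M=c["mount"]
def w(uv,z):
    d=np.array(uv,float)-K[:2,2];r=np.hypot(*d);t=r/K[0,0]
    v=np.array([np.sin(t)*d[0]/r,-np.sin(t)*d[1]/r,-np.cos(t)])
    T=R.from_euler("xyz",c["tr"]).as_matrix();p=c["tp"]+T@M[:3,3];v=T@M[:3,:3]@v
    q=p+v*(z-p[2])/v[2];return np.round([(q[:2]-O)@X*1e3,(q[:2]-O)@Y*1e3],1)
for n,uv,z in[("red -18,±15",(291,221),.03),("",(341,221),.03),("open -94..-44,±18",(287,101),.025),("",(345,101),.025),("",(287,181),.025),("",(345,181),.025)]:print(n,w(uv,z))
E
```

```text
red -18,±15 [-21.4 -14. ]
 [-21.4  16.4]
open -94..-44,±18 [-94.1 -16.1]
 [-94.1  18.6]
 [-45.3 -16.5]
 [-45.3  18.9]
```

```bash
python3 - <<'E'
from loc import *
from bench import env, telemetry
x,y=0,.001
env.servo_line(tip(x,y,.035),velocity=.06); env.wait(.2)
f0=telemetry.observe()["force"];np.save("f0.npy",f0);print(f0)
for z in np.arange(.032,.0185,-.001):
    env.servo_line(tip(x,y,z),velocity=.02);env.wait(.05)
    s=telemetry.observe();f=s["force"]-f0
    print(round(s["t"],2),round(z,4),round(s["tcp_pos"][2]-.182,4),np.round([f[:2]@X,f[:2]@Y,f[2]],2))
    if f[2]>7.2: break
E
```

```text
[ 0.08688965  0.59386583 -0.07218647]
5.67 0.032 0.0319 [ 0.42 -0.32 -0.03]
5.97 0.031 0.031 [-0.1  -0.73 -0.24]
6.28 0.03 0.0303 [ 0.03 -0.61  2.72]
6.58 0.029 0.0291 [-0.54 -0.89  3.94]
6.88 0.028 0.028 [0.38 0.08 4.29]
7.17 0.027 0.027 [ 0.27 -0.55  4.64]
7.47 0.026 0.026 [-0.27 -0.6   4.4 ]
7.78 0.025 0.0251 [ 0.14 -0.15  4.55]
8.07 0.024 0.0241 [ 0.32 -0.38  5.37]
8.38 0.023 0.0231 [-0.12 -1.62  6.4 ]
8.68 0.022 0.0222 [ 0.09 -0.15  6.27]
8.97 0.021 0.0212 [ 0.83 -0.04  6.05]
9.28 0.02 0.0203 [-0.3  -0.42  6.09]
9.57 0.019 0.0193 [-0.    0.37  7.1 ]
```

```bash
python3 - <<'E'
from loc import *
from bench import env, telemetry
f0=np.load("f0.npy");y=.001
for x in np.r_[np.arange(.003,.0271,.003),.030,.034,.040,.046,.052,.058,.064,.070,.074,.077]:
    z=.019 if x<.0265 else .026
    env.servo_line(tip(x,y,z),velocity=.02);env.wait(.05)
    s=telemetry.observe();f=s["force"]-f0;f=np.r_[f[:2]@X,f[:2]@Y,f[2]]
    print(round(s["t"],2),round(x,3),np.round([(s["tcp_pos"][:2]-O)@X,s["tcp_pos"][2]-.182],4),np.round(f,2))
    if f[0]<-9 or abs(f[1])>8 or f[2]>14: print("STOP");break
E
```

```text
9.93 0.003 [0.0019 0.0191] [-3.16  0.44  7.15]
10.28 0.006 [0.004  0.0191] [-4.61  0.93  8.76]
10.62 0.009 [0.0065 0.019 ] [-5.77 -0.13 10.98]
10.97 0.012 [0.0092 0.019 ] [-6.02  0.07  9.84]
11.32 0.015 [0.0121 0.019 ] [-6.12 -1.4  12.16]
11.68 0.018 [0.0148 0.0189] [-7.15 -0.13 12.16]
12.03 0.021 [0.0175 0.0189] [-8.01 -0.73 11.94]
12.38 0.024 [0.0204 0.0188] [-8.02 -1.02 10.73]
12.96 0.027 [0.0255 0.0248] [-4.77 -2.37 -2.04]
13.31 0.03 [0.0289 0.025 ] [-4.31 -1.91 -1.68]
13.71 0.034 [0.0332 0.0253] [-4.02 -2.49 -2.42]
14.21 0.04 [0.0395 0.0256] [-3.72 -3.14 -2.15]
14.71 0.046 [0.0458 0.0259] [-3.2  -3.4  -1.81]
15.21 0.052 [0.052  0.0261] [-3.97 -2.93 -1.14]
15.71 0.058 [0.0582 0.0261] [-3.17 -2.95 -2.3 ]
16.21 0.064 [0.0642 0.0261] [-3.38 -1.53 -1.53]
16.71 0.07 [0.0703 0.0261] [-3.46 -0.97 -0.86]
17.11 0.074 [0.0753 0.0265] [ 0.04 -0.48 -0.65]
17.46 0.077 [0.0776 0.0262] [ 0.59 -0.28 -0.32]
```

```bash
python3 - <<'E'
from loc import *
from bench import env, telemetry, viewer
env.servo_line(tip(.073,.001,.027),velocity=.04)
env.servo_line(tip(.073,.001,.16),velocity=.12)
s=telemetry.observe();print(s["t"])
env.move_pose([.2,.5,.40],[np.pi,0,2.7])
print(telemetry.observe()["t"])
c=viewer.camera("top")
o=dict(np.load("pics/top0.npz"))
for q in(o,c):
    m,ce,st=red(q);print("red",plane(q,ce,.03),st)
    v,u=np.mgrid[:480,:640];P=q["position"]+rays(q,np.c_[u.ravel(),v.ravel()])*q["range_z"].ravel()[:,None]
    print("red z",np.median(P[m.ravel()],0))
cv2.imwrite("pics/top2.png",cv2.resize(c["frame"][110:410,170:500],None,fx=2,fy=2))
E
```

```text
18.9667
21.2
red [[0.52903687 0.05592665 0.03      ]] [269 261  29  29 447]
red z [0.52953977 0.05628823 0.02879151]
red [[0.52898672 0.05593184 0.03      ]] [270 261  28  29 446]
red z [0.52955721 0.05627016 0.02901894]
```

View pics/top2.png

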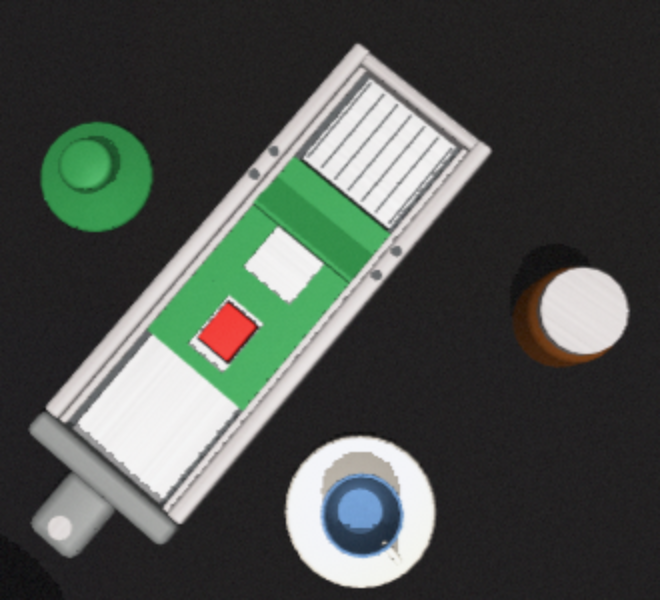

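The cropped top view shows the guard's plate covering the blade. The red catch, at about (227, 332), is up in the second opening, and nothing else has moved.

```bash
python3 -c "
from bench import order,telemetry
print(telemetry.observe()['t'],telemetry.observe()['force']);order.job_done()"
```

```text
21.25 [-0.37078142 -1.51476957 -0.30192769]
the job is handed in; nothing more can be done
```

The slicer is safe: the guard covers the blade, the catch has sprung up in the guard's second opening, and I handed the job in at 21.3 s.

**What I did:** I found the slicer with the top and side cameras and corrected its position by 1 mm from a close wrist view. With the gripper shut, I pressed the catch down about 11 mm, with about 7 N of spring force. Keeping it down, I pushed the guard about 15 mm or so onto it. I then raised the fingertip about 6 mm and pushed the guard the rest of the way. I backed off and lifted the arm clear.

**Last checks:**
- **Catch:** the top-camera depth at the catch is 29.0 mm, against 28.8 mm at the start, so it is fully up again. It sits in the same place to within 0.1 mm, so the slicer did not shift.
- **Guard:** I didn't measure its final travel directly. The push force dropped from about 3.5 N to zero near the end, and the catch can only spring up there from 62 mm on, so it is past the 60.5 mm needed.
- **Forces:** the highest readings were about 8 N along the push and 12 N down. The downward figure is above the 7.5 N spring limit because the catch was pressed against its stop. The push stayed under the 14 N that would drag the slicer.
- **Bystanders:** the food holder, cup and jar look unmoved in the last picture, but I didn't measure them.

The one disagreement was that the side camera put the catch about 6 mm from the top camera's position. I put this down to it seeing the catch's side as well and used the top and wrist views.

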